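# Find the tired spring mount and tag it

### The job

Three spring mounts from under the lab's vacuum pump are bolted to the bench, and one spring has gone soft. With the fingertips, press the round pad of each mount well down (at least half of its 10 mm travel) and let it up again, going from the robot's left to its right; then push the hinged metal tag beside the softest pad down until it lies flat, and leave the other two tags standing. Pick nothing up, leave the loose labware where it stands, and finish clear of everything.

Things in the scene. Friction and masses are not known exactly. Their poses are not given: they have to be found in the camera images.
- mount_p: one of three spring mounts that look alike and are bolted to the bench; their springs differ and their order on the bench changes. Origin: centre of the underside of its base plate, 80 mm (x) by 125 mm (y) by 10 mm; z up. In its frame the round pad's axis is at x 0, y -32 mm, and the tag's hinge line runs along y at x +25 mm, y +18 to +54 mm, 16 mm above the bench. Mount origins on the bench are about 0.26 m apart in y: left near y +0.26, middle near 0, right near -0.26 m
- pad_p_top (a point): centre of the top face of mount_p's pad, a grey rubber disc 48 mm across; 52 mm above the bench when not pressed; sinks with the pad
- pad_p (a joint): how far this pad is pressed straight down, 0 (up) to 0.010 m (stop). The spring pushes it up again. Force grows evenly with depth: to start moving takes about 0.5 to 3 N, to reach the stop about 4 to 15 N depending on the mount; at equal depth each mount needs at least 1.6 times the force of the next softer one
- tag_p_edge (a point): middle of the free edge of mount_p's tag, a plain aluminium plate 50 mm long from hinge to free edge, 36 mm wide, 4 mm thick. It slants up from its hinge towards the mount's -x side; lying flat, the top is 18 mm above the bench
- tag_p (a joint): angle this tag has been pushed down: 0 standing (slanting 0.75 rad above level), 0.75 rad lying flat and level at its stop. Starts at 0 to 0.12. A stiff hinge (0.08 N m): it stays where it is left; pressing straight down on it takes 2 to 4 N
- mount_q: one of three spring mounts that look alike and are bolted to the bench; their springs differ and their order on the bench changes. Origin: centre of the underside of its base plate, 80 mm (x) by 125 mm (y) by 10 mm; z up. In its frame the round pad's axis is at x 0, y -32 mm, and the tag's hinge line runs along y at x +25 mm, y +18 to +54 mm, 16 mm above the bench. Mount origins on the bench are about 0.26 m apart in y: left near y +0.26, middle near 0, right near -0.26 m
- pad_q_top (a point): centre of the top face of mount_q's pad, a grey rubber disc 48 mm across; 52 mm above the bench when not pressed; sinks with the pad
- pad_q (a joint): how far this pad is pressed straight down, 0 (up) to 0.010 m (stop). The spring pushes it up again. Force grows evenly with depth: to start moving takes about 0.5 to 3 N, to reach the stop about 4 to 15 N depending on the mount; at equal depth each mount needs at least 1.6 times the force of the next softer one
- tag_q_edge (a point): middle of the free edge of mount_q's tag, a plain aluminium plate 50 mm long from hinge to free edge, 36 mm wide, 4 mm thick. It slants up from its hinge towards the mount's -x side; lying flat, the top is 18 mm above the bench
- tag_q (a joint): angle this tag has been pushed down: 0 standing (slanting 0.75 rad above level), 0.75 rad lying flat and level at its stop. Starts at 0 to 0.12. A stiff hinge (0.08 N m): it stays where it is left; pressing straight down on it takes 2 to 4 N
- mount_r: one of three spring mounts that look alike and are bolted to the bench; their springs differ and their order on the bench changes. Origin: centre of the underside of its base plate, 80 mm (x) by 125 mm (y) by 10 mm; z up. In its frame the round pad's axis is at x 0, y -32 mm, and the tag's hinge line runs along y at x +25 mm, y +18 to +54 mm, 16 mm above the bench. Mount origins on the bench are about 0.26 m apart in y: left near y +0.26, middle near 0, right near -0.26 m
- pad_r_top (a point): centre of the top face of mount_r's pad, a grey rubber disc 48 mm across; 52 mm above the bench when not pressed; sinks with the pad
- pad_r (a joint): how far this pad is pressed straight down, 0 (up) to 0.010 m (stop). The spring pushes it up again. Force grows evenly with depth: to start moving takes about 0.5 to 3 N, to reach the stop about 4 to 15 N depending on the mount; at equal depth each mount needs at least 1.6 times the force of the next softer one
- tag_r_edge (a point): middle of the free edge of mount_r's tag, a plain aluminium plate 50 mm long from hinge to free edge, 36 mm wide, 4 mm thick. It slants up from its hinge towards the mount's -x side; lying flat, the top is 18 mm above the bench
- tag_r (a joint): angle this tag has been pushed down: 0 standing (slanting 0.75 rad above level), 0.75 rad lying flat and level at its stop. Starts at 0 to 0.12. A stiff hinge (0.08 N m): it stays where it is left; pressing straight down on it takes 2 to 4 N
- vial_1: loose bystander, to be left alone: amber glass vial with white cap, 24 mm across, 50 mm tall, stands in the gap between the left and middle mounts. Origin: centre of its underside
- vial_2: loose bystander, to be left alone: clear glass vial with white cap, 24 mm across, 50 mm tall, stands in the gap between the middle and right mounts. Origin: centre of its underside
- beaker: loose bystander, to be left alone: glass beaker, 68 mm across, 85 mm tall, beyond the mounts. Origin: centre of its underside
- flask: loose bystander, to be left alone: conical glass flask, 74 mm across the foot, 102 mm tall, beyond the mounts. Origin: centre of its underside
- stopper: loose bystander, to be left alone: cork stopper, 34 mm across, 28 mm tall, on the robot's side of the mounts. Origin: centre of its underside
- pipette: loose bystander, to be left alone: white hand pipette lying down, about 220 mm long, 24 mm high, beyond the mounts on the right. Origin: centre of its underside
- spatula: loose bystander, to be left alone: thin steel lab spatula lying down, 8 mm high, 160 mm long, on the robot's side of the mounts. Origin: centre of its underside

How it is judged:
On the way, in this order (a step that is already met when the one before it is completed fails the run):
1. the pad of the mount on the robot's left is pressed down more than 4 mm (((world y of mount_p between 0.13 and 0.5 m and value of joint pad_p above 0.004 m) or (world y of mount_q between 0.13 and 0.5 m and value of joint pad_q above 0.004 m) or (world y of mount_r between 0.13 and 0.5 m and value of joint pad_r above 0.004 m))), for 0.1 s.
2. then the middle mount's pad is pressed down more than 4 mm (((world y of mount_p between -0.13 and 0.13 m and value of joint pad_p above 0.004 m) or (world y of mount_q between -0.13 and 0.13 m and value of joint pad_q above 0.004 m) or (world y of mount_r between -0.13 and 0.13 m and value of joint pad_r above 0.004 m))), for 0.1 s.
3. then the right mount's pad is pressed down more than 4 mm (((world y of mount_p between -0.5 and -0.13 m and value of joint pad_p above 0.004 m) or (world y of mount_q between -0.5 and -0.13 m and value of joint pad_q above 0.004 m) or (world y of mount_r between -0.5 and -0.13 m and value of joint pad_r above 0.004 m))), for 0.1 s.
4. then the softest mount's tag is pushed down flat (beyond 0.65 of 0.75 rad) (value of joint tag_q above 0.65 rad), for 0.2 s.
At the end, for the whole second after the job is handed in: The softest mount's tag lies flat (beyond 0.65 of its 0.75 rad), the other two tags still stand (below 0.3 rad), all pads are up again (within 2 mm), and each loose piece of labware is at rest within 25 mm of where it began (value of joint tag_q above 0.65 rad and value of joint each of tag_p, tag_r below 0.3 rad and value of joint each of pad_p, pad_q, pad_r below 0.002 m and distance of each of vial_1, vial_2, beaker, flask, stopper, pipette, spatula from where it was at the start of the episode below 0.025 m and linear speed of each of vial_1, vial_2, beaker, flask, stopper, pipette, spatula below 0.03 m/s); the robot touches nothing.
It fails at once if the tag of a mount that is not the softest is pushed down (beyond 0.3 rad) (value of joint any of tag_p, tag_r above 0.3 rad).
It fails at once if a loose piece of labware is lifted, carried or pushed more than 25 mm (distance of any of vial_1, vial_2, beaker, flask, stopper, pipette, spatula from where it was at the start of the episode above 0.025 m).
It also fails if it takes over 48 s, if anything falls off the work surface, if the arm or the gripper's body presses on something with over 40 N, if the wrist force passes 120 N, or if a joint passes its speed limit or range.

### The arm

A 6-joint arm with a two-finger parallel gripper is mounted at the origin on the work surface. World frame = base frame: x ahead of the robot, y to its left, z up, the work surface at z = 0. Lengths are in m, angles in rad, forces in N, time in s.
With the tool pointing down it reaches from about 0.3 to 0.775 m from the base axis. Payload 14.6 kg.
Tool frame: the origin (TCP) lies at the very end of the fingers, on their centre line; the grasp point (between the pads) lies 19 mm behind it; y points along the fingers, z is the direction in which the jaws open and shut, and the axes are right-handed (so a half turn about y gives the same grasp; the last joint's range is limited). The gripper opens to 94 mm and grips with 3 to 60 N. Pads are 16 mm wide; open, the fingers measure 119 mm over their backs; the gripper's body (75 mm by 177 mm) begins 78 mm behind the grasp point.
Start: joints at [1.239, 0.3, 1.521, -0, 1.321, -0.067], TCP at [0.144, 0.531, 0.205] pointing down, gripper open.
Joint ranges: [-3.03, 3.03], [-0.79, 2.21], [0.23, 2.52], [-1.04, 4.18], [0, 3.07], [-2.55, 2.55]. Speed limits (rad/s): [2.22, 2.22, 2.57, 3.14, 3.14, 3.14].

### API

Orientations are given as [roll, pitch, yaw] about the fixed x, y, z axes, in that order (R = Rz(yaw) Ry(pitch) Rx(roll)).
In Python, from station import get_obs, camera, job gives the robot as it stands.
- The arm moves only by the tool step_arm, never from a script. Its argument "targets" is a list of rows, each a list of 6 numbers: the shift along the tool's x, y, z in mm, then the turn, a rotation vector about the tool's x, y, z in degrees. In form: [[dx, dy, dz, rx, ry, rz], ...]. A call has 1 to 12 rows; each row shifts and turns the commanded pose from where the row before left it, along the tool's axes as they then stand; what a row does not reach is not made up. A row lasts 1/8 s, in which the tool goes at most 62.5 mm and 10.7 degrees, less where a joint would pass 70% of its speed; a pose out of reach is approached as far as the arm can. A call is refused whole if a number of a shift passes 62.5 or a number of a turn 10.7, either way. A call with a gripper value outside its range is refused whole. "gripper" is the opening, from -1 (shut) to 1 (fully open), set as the call begins (left out, the last holds). The fingers move at their own pace and stop on an object; "squeeze" is the grip in N (left out, the last holds). Time passes only in rows, so rows that do not move let the fingers close. It gives the time, the measured TCP pose, the force and the opening at its end, in the units of the state.
- get_obs(): the state, without advancing time (a new reading comes with each control period).
- camera(name): name is "scene" or "side" or "wrist"; returns a dict with "pixels" (400x640x3 uint8, red, green, blue), "intrinsics" (3x3 intrinsics, pixels), "R" (3x3) and "t" (3): a world point X has camera coordinates R X + t; the wrist camera has in their place "tool_from_camera" (4x4, takes a point from camera to tool coordinates, whose origin is the TCP and whose axes are the tool frame's). Camera axes: x right, y down, z forward; pixel columns grow to the right and rows downward; lengths in m; the calibration is good to about 2 mm. A picture is of the moment at which its call begins: read the wrist's pose just before it. There is no depth.
- job.hand_in(): hands the job in, once; it reports no verdict.
The state is a dict: "time_s": time; "qpos": joint angles; "joint_vel": joint speeds; "tau": joint torques, N m; "ee_pos": TCP position; "eef_rot": TCP orientation; "force": force on the tool from outside, world axes, zero at the start; "moment": the same for the moment, N m; "grip_width": finger opening in m.
Only numpy, scipy, OpenCV 4.12 (cv2) and the standard library are available. Lean on these libraries where they do the work, as an engineer would, in place of code of your own. Each camera call takes 0.05 s, during which the arm holds its last target.

## Working session

There is one attempt and no reset: what is moved stays moved. The work goes in short steps, Python scripts to look and compute and a tool call to move; the robot and the scene stay as the last step left them, time stands still between calls to the robot, and variables do not carry over. Pictures are saved under pics/ and viewed, and the job is handed in when it is done.

Besides the shell and the picture viewer there is one more tool, called as name(argument=value, ...) on one line, values as JSON. step_arm: Moves the arm, as the interface text tells. Its arguments: {"type":"object","properties":{"targets":{"type":"array","items":{"type":"array","items":{"type":"number"}}},"gripper":{"type":"number"},"squeeze":{"type":"number"}},"required":["targets"]}

```bash
mkdir -p pics; ls
python3 - <<'E'
from station import get_obs, camera, job
import cv2, numpy as np
o=get_obs(); print({k:np.round(v,4).tolist() for k,v in o.items()})
for n in ("scene","side","wrist"):
    c=camera(n); cv2.imwrite(f"pics/a_{n}.png",c["pixels"][:,:,::-1])
    print(n,{k:np.round(v,4).tolist() for k,v in c.items() if k!="pixels"})
E
```

```text
pics
{'time_s': 0.0, 'qpos': [1.2394, 0.3005, 1.5216, -0.0, 1.3207, -0.0666], 'joint_vel': [-0.0008, -0.0006, 0.0001, -0.0011, -0.0005, 0.0008], 'tau': [0.0003, -53.1803, -35.2735, 0.0708, 0.0244, -0.0001], 'ee_pos': [0.1439, 0.5306, 0.2049], 'eef_rot': [-1.572, 0.0001, -0.2648], 'force': [-0.5552, -0.556, 0.1204], 'moment': [-0.0021, -0.0116, 0.0172], 'grip_width': 0.094}
scene {'intrinsics': [[427.123, 0.0, 315.5766], [0.0, 427.123, 196.247], [0.0, 0.0, 1.0]], 'R': [[0.3639, 0.9314, 0.0107], [0.6629, -0.2509, -0.7054], [-0.6544, 0.2637, -0.7087]], 't': [-0.224, -0.3246, 1.4707]}
side {'intrinsics': [[403.9748, 0.0, 321.6766], [0.0, 403.9748, 206.0314], [0.0, 0.0, 1.0]], 'R': [[0.7183, -0.6957, 0.0036], [-0.4056, -0.423, -0.8103], [0.5652, 0.5806, -0.5861]], 't': [-0.3818, 0.2603, 0.6141]}
wrist {'intrinsics': [[279.5671, 0.0, 316.5163], [0.0, 279.5671, 197.4779], [0.0, 0.0, 1.0]], 'tool_from_camera': [[0.0008, 0.9706, 0.2405, -0.0686], [-0.0, -0.2405, 0.9706, -0.1798], [1.0, -0.0007, -0.0002, -0.0005], [0.0, 0.0, 0.0, 1.0]]}
```

View pics/a_scene.png

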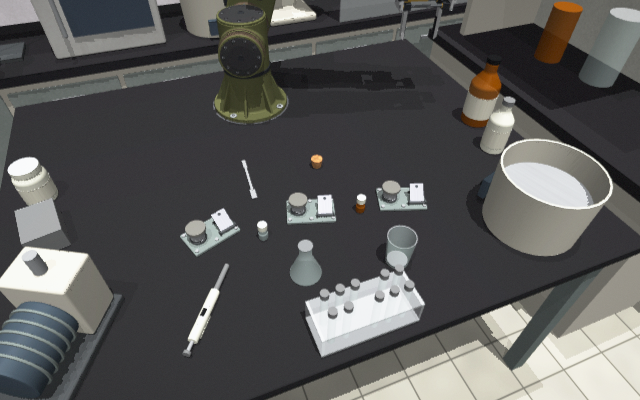

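View pics/a_side.png

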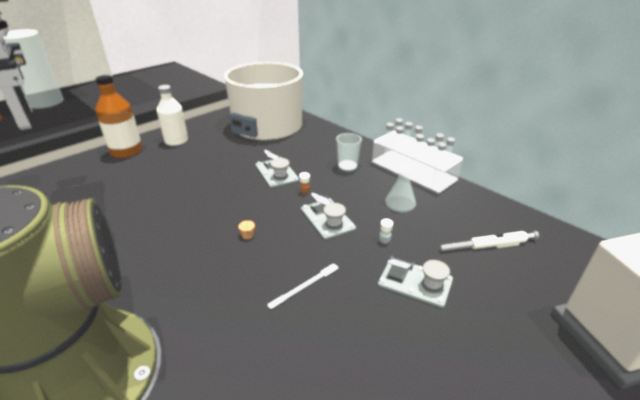

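View pics/a_wrist.png

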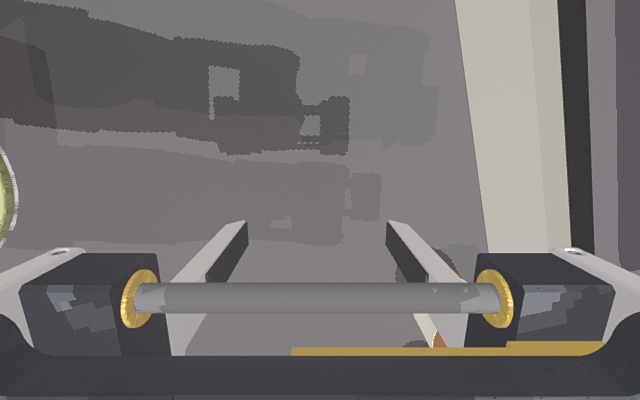

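The scene view looks back at the robot: mounts near (403,196) left, (311,209) middle and (210,232) right. The vials are at (361,204) and (263,231). I'll enlarge these.

Run:
```python
import cv2
im=cv2.imread("pics/a_scene.png")
def c(x,y,w,h,n,src=im,s=8):
    o=cv2.resize(src[y:y+h,x:x+w],None,fx=s,fy=s,interpolation=cv2.INTER_CUBIC)
    for i in range(0,w,10):
        cv2.putText(o,str(x+i),(i*s,10),0,.35,(0,255,255),1); cv2.line(o,(i*s,12),(i*s,18),(0,255,255),1)
    for i in range(0,h,10):
        cv2.putText(o,str(y+i),(0,i*s+4),0,.35,(0,255,0),1); cv2.line(o,(22,i*s),(28,i*s),(0,255,0),1)
    cv2.imwrite(f"pics/{n}.png",o)
c(345,165,95,60,"cl"); c(270,180,80,55,"cm",s=9); c(170,200,110,60,"cr",s=7)
```

```text
(no output)
```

View pics/cl.png

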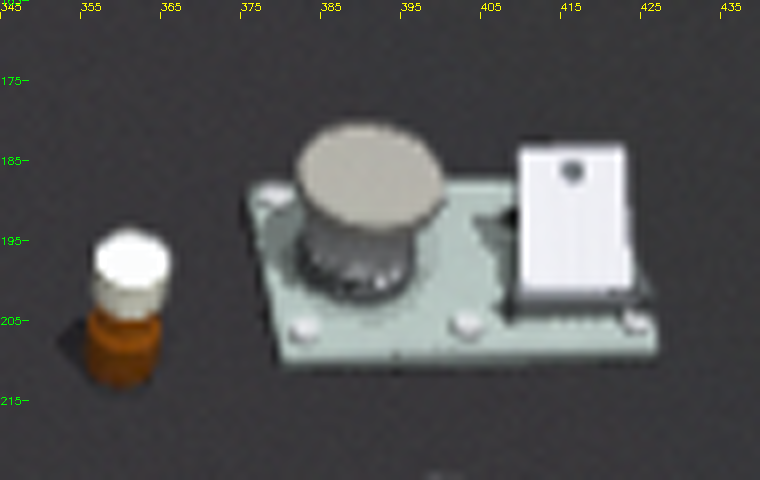

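View pics/cm.png

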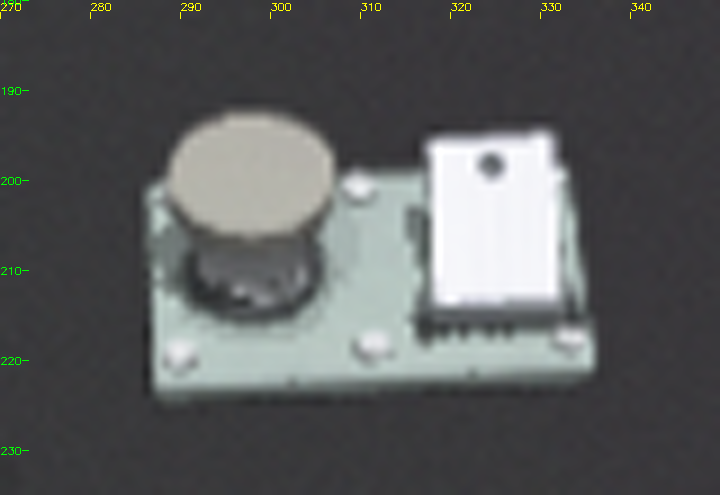

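View pics/cr.png

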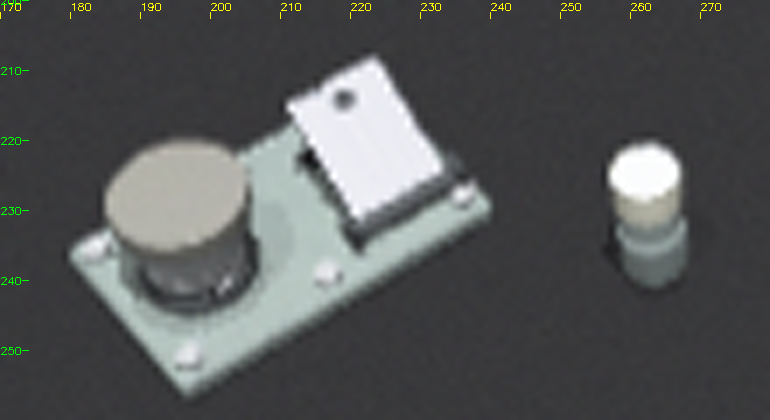

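```bash
cat > h.py <<'E'
from station import get_obs, camera, job
import numpy as np, cv2
def ray(c,u,v,z):
    K=c["intrinsics"];R=c["R"];t=c["t"]
    d=R.T@np.linalg.inv(K)@np.array([u,v,1.]);o=-R.T@t
    return o+d*(z-o[2])/d[2]
E
python3 - <<'E'
from h import *
c=camera("scene")
P={"L":[(391.4,187),(416.5,183.4),(417.1,201.4),(380.2,210.4),(427.1,209)],
"M":[(297.9,199.4),(324.4,195.2),(325.2,213.9),(287.2,224.7),(336.1,221.6)],
"R":[(195.4,227.8),(217.4,211.4),(227.1,228),(196.9,256.9),(240,230)]}
for k,p in P.items():
    Z=[.052,.051,.018,0,0]
    X=[ray(c,*q,z) for q,z in zip(p,Z)]
    a,b=X[3],X[4]; yv=(b-a)/np.linalg.norm(b-a); xv=np.array([yv[1],-yv[0],0])
    o=(a+b)/2-.04*xv
    print(k,"pad",X[0].round(4),"edge",X[1].round(4),"hinge",X[2].round(4),"len",np.linalg.norm(b-a).round(4),"yaw",np.degrees(np.arctan2(-yv[0],yv[1])).round(1),"org",o.round(4))
    print("  pred pad",(o-.032*yv).round(4),"hinge",(o+.025*xv+.036*yv).round(4),"edge",(o+(.025-.037)*xv+.036*yv).round(4))
for n,u,v,z in [("vial1",361.5,197,.05),("vial2",261.9,224,.05),("stopper",317,158,.028),("flask",306,247,.102),("beaker",401,235,.085),("spA",245,161,.004),("spB",253,196,.004)]:
    print(n,ray(c,u,v,z).round(3))
E
```

```text
L pad [0.5919 0.2192 0.052 ] edge [0.6023 0.2879 0.051 ] hinge [0.6341 0.2774 0.018 ] len 0.1242 yaw -18.5 org [0.5961 0.2535 0.    ]
  pred pad [0.5859 0.2231 0.    ] hinge [0.6312 0.2797 0.    ] edge [0.5961 0.2914 0.    ]
M pad [ 0.5486 -0.0219  0.052 ] edge [0.5574 0.0462 0.051 ] hinge [0.5899 0.036  0.018 ] len 0.1244 yaw -16.0 org [ 0.5537  0.0098 -0.    ]
  pred pad [ 0.5448 -0.0209 -0.    ] hinge [ 0.5876  0.0376 -0.    ] edge [ 0.552   0.0478 -0.    ]
R pad [ 0.5514 -0.2775  0.052 ] edge [ 0.5169 -0.2183  0.051 ] hinge [ 0.548  -0.2061  0.018 ] len 0.1234 yaw 21.3 org [ 0.5349 -0.2485  0.    ]
  pred pad [ 0.5465 -0.2783  0.    ] hinge [ 0.5451 -0.2059  0.    ] edge [ 0.5107 -0.2193  0.    ]
vial1 [0.596 0.132 0.05 ]
vial2 [ 0.594 -0.129  0.05 ]
stopper [0.39  0.092 0.028]
flask [ 0.734 -0.069  0.102]
beaker [0.765 0.144 0.085]
spA [ 0.302 -0.098  0.004]
spB [ 0.449 -0.115  0.004]
```

```bash
cat >> h.py <<'E'
from scipy.spatial.transform import Rotation as Ro
def rel(tgt):
    o=get_obs();R=Ro.from_euler("xyz",o["eef_rot"]).as_matrix()
    d=R.T@(np.array(tgt)-o["ee_pos"])*1000
    print("pos",np.round(o["ee_pos"],4),"t",o["time_s"],"tool mm",d.round(1),"norm",np.linalg.norm(d).round(0)); return d
E
python3 -c "
from h import *
rel([.589,.221,.085])"
```

```text
pos [0.1439 0.5307 0.2051] t 0.2 tool mm [ 510.6  120.2 -182.3] norm 555.0
```

step_arm(targets=[[42.5, 7, -15.2, 0, 0, 0], [42.5, 7, -15.2, 0, 0, 0], [42.5, 7, -15.2, 0, 0, 0], [42.5, 7, -15.2, 0, 0, 0], [42.5, 7, -15.2, 0, 0, 0], [42.5, 7, -15.2, 0, 0, 0], [42.5, 7, -15.2, 0, 0, 0], [42.5, 7, -15.2, 0, 0, 0], [42.5, 7, -15.2, 0, 0, 0], [42.5, 7, -15.2, 0, 0, 0], [42.5, 7, -15.2, 0, 0, 0], [42.5, 7, -15.2, 0, 0, 0]], gripper=-1)

```text
time_s: 1.7
ee_pos: [0.5895, 0.2203, 0.1211]
eef_rot: [-1.571, 0.0, -0.265]
force: [0.3, 1.1, -0.2]
grip_width: 0.0004
```

Run:
```python
from h import *
rel([.589,.221,.06]); print(get_obs()["eef_rot"],get_obs()["grip_width"],get_obs()["qpos"].round(2) if hasattr(get_obs()["qpos"],'round') else get_obs()["qpos"])
cv2.imwrite("pics/b_w.png",camera("wrist")["pixels"][:,:,::-1])
cv2.imwrite("pics/b_s.png",cv2.resize(camera("side")["pixels"][100:300,200:440,::-1],None,fx=3,fy=3))
```

```text
pos [0.5895 0.2203 0.1211] t 1.7 tool mm [-0.7 61.1  0.6] norm 61.0
[-1.57089094e+00  2.31860446e-04 -2.64889101e-01] 0.00043238895033284315 [ 0.3   0.55  1.37  0.    1.22 -1.01]
```

View pics/b_w.png

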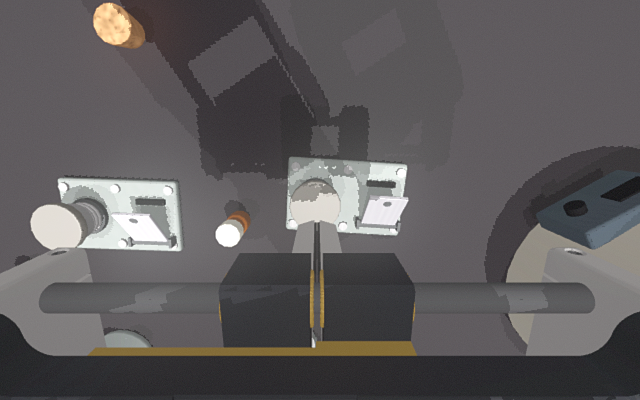

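View pics/b_s.png

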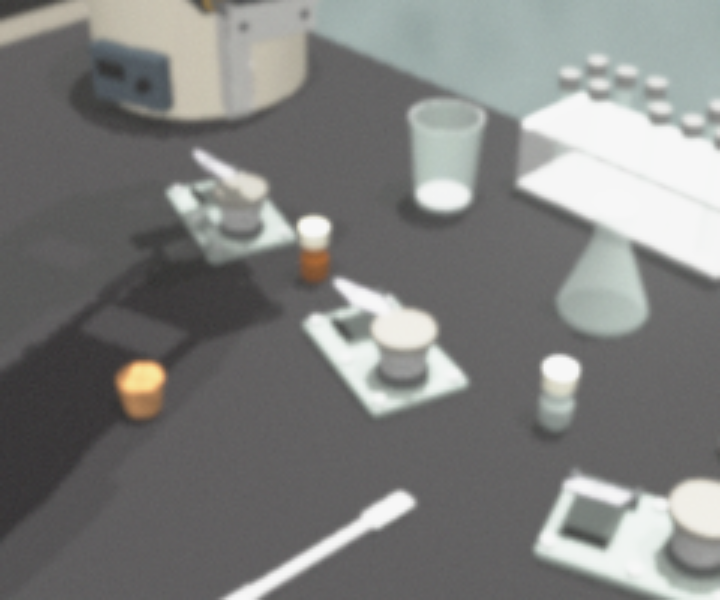

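Run:
```python
from h import *
for n in ("scene","side"):
    c=camera(n)
    for X in ([.5895,.2203,.1211],[.589,.221,.052]):
        p=c["intrinsics"]@(c["R"]@X+c["t"]); print(n,p[:2]/p[2])
    cv2.imwrite(f"pics/c_{n}.png",c["pixels"][:,:,::-1])
w=camera("wrist"); T=w["tool_from_camera"]
R=Ro.from_euler("xyz",get_obs()["eef_rot"]).as_matrix()
for X in ([0,0,0],R.T@(np.array([.589,.221,.052])-get_obs()["ee_pos"])):
    p=w["intrinsics"]@(T[:3,:3].T@(X-T[:3,3])); print(p[:2]/p[2])
```

```text
scene [395.1420886  166.13554426]
scene [391.48153943 186.09952581]
side [276.95152397 137.58372271]
side [278.26749815 161.85586159]
[317.29879817 231.68010816]
[316.80901532 205.99846999]
```

View pics/c_side.png

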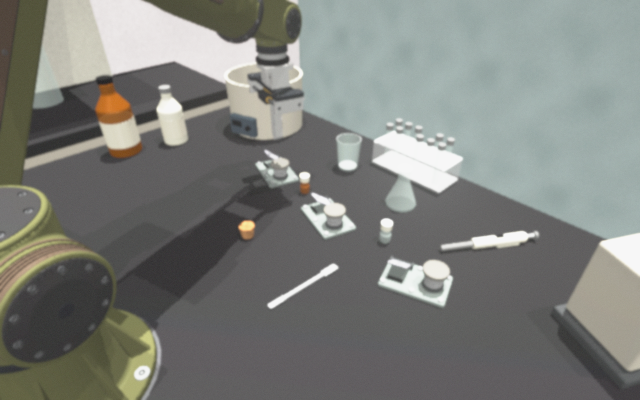

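View pics/c_scene.png

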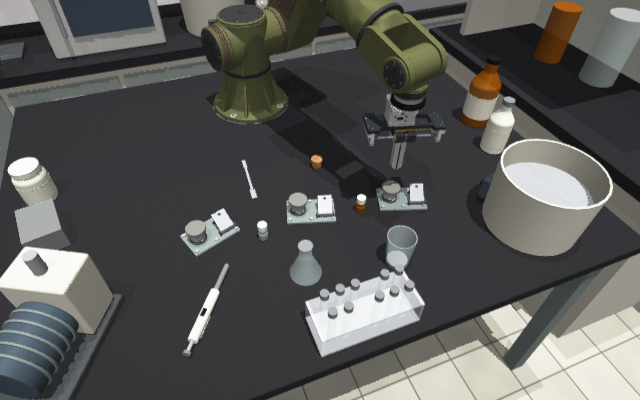

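The left pad lies directly below the fingertips: side view (280,162) against a prediction of (278,162), wrist view (316,202) against (317,206). I'll descend.

step_arm(targets=[[0, 20, 0, 0, 0, 0], [0, 20, 0, 0, 0, 0], [0, 20, 0, 0, 0, 0], [0, 5, 0, 0, 0, 0], [0, 0, 0, 0, 0, 0], [0, 0, 0, 0, 0, 0]])

```text
time_s: 2.7
ee_pos: [0.5888, 0.2214, 0.0572]
eef_rot: [-1.57, -0.001, -0.265]
force: [-0.2, 0.0, -0.4]
grip_width: 0.0005
```

step_arm(targets=[[0, 3, 0, 0, 0, 0], [0, 3, 0, 0, 0, 0], [0, 0, 0, 0, 0, 0], [0, 0, 0, 0, 0, 0]])

```text
time_s: 3.2
ee_pos: [0.5885, 0.2213, 0.0506]
eef_rot: [-1.571, -0.0, -0.265]
force: [0.5, 0.9, 1.3]
grip_width: 0.0002
```

step_arm(targets=[[0, 3, 0, 0, 0, 0], [0, 0, 0, 0, 0, 0], [0, 0, 0, 0, 0, 0]])

```text
time_s: 3.58
ee_pos: [0.5885, 0.2213, 0.0476]
eef_rot: [-1.571, -0.0, -0.265]
force: [1.1, 0.2, 2.5]
grip_width: 0.0004
```

step_arm(targets=[[0, 2.5, 0, 0, 0, 0], [0, 0, 0, 0, 0, 0], [0, 0, 0, 0, 0, 0], [0, 0, 0, 0, 0, 0]])

```text
time_s: 4.08
ee_pos: [0.5885, 0.2213, 0.045]
eef_rot: [-1.571, -0.0, -0.265]
force: [1.2, 0.5, 2.5]
grip_width: 0.0006
```

```bash
cat >> h.py <<'E'
def fz(n=8):
    F=[]
    for _ in range(n):
        o=get_obs();F.append(o["force"][2]);camera("wrist")
    print("t",o["time_s"],"z",o["ee_pos"][2],"Fz mean",np.mean(F).round(2),"sd",np.std(F).round(2),np.round(F,1))
E
python3 -c "
from h import *
fz()"
```

```text
t 4.425 z 0.045006765989855216 Fz mean 3.03 sd 0.29 [2.5 3.  3.1 2.8 3.  3.5 3.  3.4]
```

Left reads 3.0 N at 7 mm. Releasing it and moving to the middle pad.

step_arm(targets=[[0, -22, 0, 0, 0, 0], [0, -22, 0, 0, 0, 0], [0, -22, 0, 0, 0, 0], [4.7, 0, -49, 0, 0, 0], [4.7, 0, -49, 0, 0, 0], [4.7, 0, -49, 0, 0, 0], [4.7, 0, -49, 0, 0, 0], [4.7, 0, -49, 0, 0, 0], [0, 0, 0, 0, 0, 0], [0, 0, 0, 0, 0, 0]])

```text
time_s: 5.72
ee_pos: [0.5468, -0.0209, 0.1107]
eef_rot: [-1.571, 0.001, -0.265]
force: [0.4, 0.4, -0.1]
grip_width: 0.0006
```

Run:
```python
from h import *
rel([.547,-.021,.057])
cv2.imwrite("pics/d_w.png",camera("wrist")["pixels"][:,:,::-1])
c=camera("scene")
p=c["intrinsics"]@(c["R"]@get_obs()["ee_pos"]+c["t"]);print(p[:2]/p[2])
cv2.imwrite("pics/d_s.png",cv2.resize(c["pixels"][110:260,220:460,::-1],None,fx=3,fy=3))
```

```text
pos [ 0.5468 -0.0209  0.1107] t 5.725 tool mm [ 0.2 53.7 -0.1] norm 54.0
[297.84290871 181.70424099]
```

View pics/d_w.png

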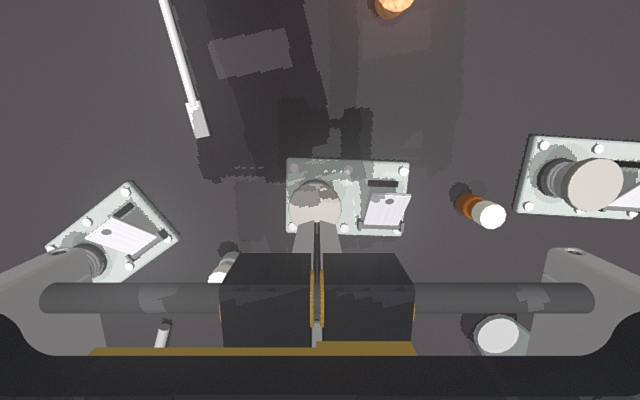

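View pics/d_s.png

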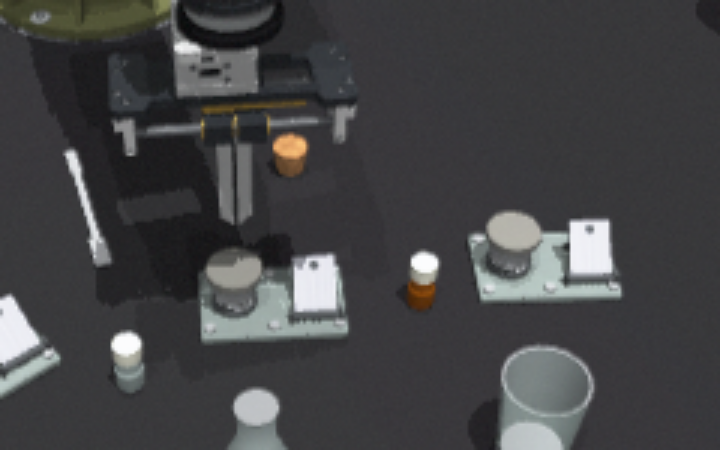

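Middle pad at crop (234,271), right under the tips at (234,222); the left pad is back up and its tag is still standing.

step_arm(targets=[[0, 20, 0, 0, 0, 0], [0, 20, 0, 0, 0, 0], [0, 14, 0, 0, 0, 0], [0, 3, 0, 0, 0, 0], [0, 3, 0, 0, 0, 0], [0, 3, 0, 0, 0, 0], [0, 2.7, 0, 0, 0, 0], [0, 0, 0, 0, 0, 0], [0, 0, 0, 0, 0, 0], [0, 0, 0, 0, 0, 0]])

```text
time_s: 7.08
ee_pos: [0.5473, -0.0211, 0.0465]
eef_rot: [-1.57, -0.001, -0.265]
force: [-4.8, 3.6, 10.4]
grip_width: 0.0005
```

```bash
python3 -c "
from h import *
fz(); rel([.549,-.278,.11])"
```

```text
t 7.425 z 0.046452542917861134 Fz mean 10.03 sd 0.37 [10.4  9.5 10.2 10.6  9.9 10.3  9.6  9.9]
pos [ 0.5473 -0.021   0.0464] t 7.475 tool mm [  68.9  -63.6 -247.5] norm 265.0
```

step_arm(targets=[[0, 2, 0, 0, 0, 0], [0, 0, 0, 0, 0, 0], [0, 0, 0, 0, 0, 0]])

```text
time_s: 7.85
ee_pos: [0.5473, -0.021, 0.0446]
eef_rot: [-1.57, -0.001, -0.265]
force: [-5.9, 2.7, 11.4]
grip_width: 0.0006
```

step_arm(targets=[[0, -22, 0, 0, 0, 0], [0, -22, 0, 0, 0, 0], [0, -22, 0, 0, 0, 0], [13.8, 0, -49.5, 0, 0, 0], [13.8, 0, -49.5, 0, 0, 0], [13.8, 0, -49.5, 0, 0, 0], [13.8, 0, -49.5, 0, 0, 0], [13.8, 0, -49.5, 0, 0, 0], [0, 0, 0, 0, 0, 0], [0, 0, 0, 0, 0, 0]])

```text
time_s: 9.1
ee_pos: [0.5488, -0.2779, 0.1093]
eef_rot: [-1.571, -0.0, -0.265]
force: [-0.1, 1.4, -0.2]
grip_width: 0.0008
```

Run:
```python
from h import *
rel([.549,-.278,.057])
c=camera("scene")
p=c["intrinsics"]@(c["R"]@get_obs()["ee_pos"]+c["t"]);print(p[:2]/p[2])
cv2.imwrite("pics/e_s.png",cv2.resize(c["pixels"][110:290,120:360,::-1],None,fx=3,fy=3))
cv2.imwrite("pics/e_w.png",camera("wrist")["pixels"][:,:,::-1])
```

```text
pos [ 0.5488 -0.2779  0.1093] t 9.1 tool mm [ 0.2 52.3 -0. ] norm 52.0
[190.42092037 210.34205218]
```

View pics/e_s.png

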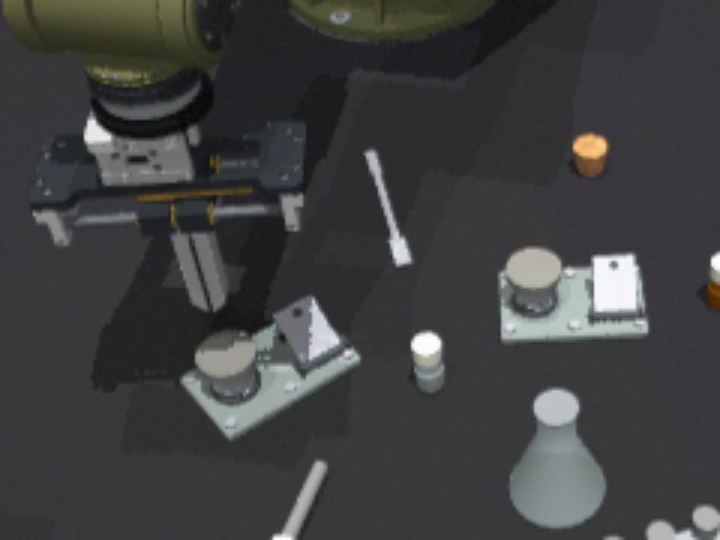

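View pics/e_w.png

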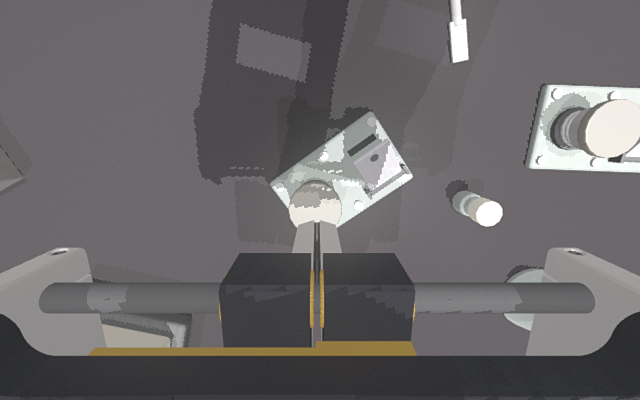

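The right pad is centred under the tips (wrist view (315,204)), and the middle pad has come up again.

step_arm(targets=[[0, 20, 0, 0, 0, 0], [0, 20, 0, 0, 0, 0], [0, 12.5, 0, 0, 0, 0], [0, 3, 0, 0, 0, 0], [0, 3, 0, 0, 0, 0], [0, 3, 0, 0, 0, 0], [0, 2.8, 0, 0, 0, 0], [0, 0, 0, 0, 0, 0], [0, 0, 0, 0, 0, 0], [0, 0, 0, 0, 0, 0]])

```text
time_s: 10.45
ee_pos: [0.5492, -0.2782, 0.0456]
eef_rot: [-1.571, -0.001, -0.265]
force: [-1.4, 3.6, 5.6]
grip_width: 0.0005
```

```bash
python3 -c "
from h import *
fz(); rel([.549,-.278,.11])"
```

```text
t 10.8 z 0.04567501157676225 Fz mean 5.97 sd 0.48 [5.6 6.2 5.7 5.6 5.6 6.8 5.6 6.7]
pos [ 0.5492 -0.2782  0.0456] t 10.85 tool mm [ -0.2 -64.4   0.1] norm 64.0
```

Forces at about the same depth are left 3.0 N, right 6.0 N (6.3 mm) and middle 10 N (5.5 mm), so the left mount is softest. First I'll check clearance to the pot near the left tag.

```bash
python3 -c "
from h import *
c=camera('scene')
print(ray(c,490,222,0),ray(c,483,190,.03),ray(c,500,160,.15))
rel([.604,.2875,.0456])"
```

```text
[0.75033499 0.42623572 0.        ] [0.66890973 0.45517337 0.03      ] [0.68711649 0.44939498 0.15      ]
pos [ 0.5492 -0.2782  0.0457] t 10.9 tool mm [-95.1   0.  560.3] norm 568.0
```

step_arm(targets=[[0, -25, 0, 0, 0, 0], [0, -25, 0, 0, 0, 0], [0, -14, 0, 0, 0, 0], [0, 0, 0, 0, 0, 0]])

```text
time_s: 11.4
ee_pos: [0.5491, -0.2785, 0.1095]
eef_rot: [-1.571, -0.001, -0.265]
force: [0.0, 0.2, -0.8]
grip_width: 0.0004
```

step_arm(targets=[[-8.6, 0, 51, 0, 0, 0], [-8.6, 0, 51, 0, 0, 0], [-8.6, 0, 51, 0, 0, 0], [-8.6, 0, 51, 0, 0, 0], [-8.6, 0, 51, 0, 0, 0], [-8.6, 0, 51, 0, 0, 0], [-8.6, 0, 51, 0, 0, 0], [-8.6, 0, 51, 0, 0, 0], [-8.6, 0, 51, 0, 0, 0], [-8.6, 0, 51, 0, 0, 0], [-8.6, 0, 50, 0, 0, 0], [0, 0, 0, 0, 0, 0]])

```text
time_s: 12.9
ee_pos: [0.6031, 0.2899, 0.107]
eef_rot: [-1.572, 0.002, -0.261]
force: [0.8, -0.8, -0.2]
grip_width: 0.0001
```

Run:
```python
from h import *
rel([.604,.2875,.019])
c=camera("scene")
p=c["intrinsics"]@(c["R"]@get_obs()["ee_pos"]+c["t"]);print(p[:2]/p[2])
cv2.imwrite("pics/f_s.png",cv2.resize(c["pixels"][90:240,330:530,::-1],None,fx=4,fy=4))
cv2.imwrite("pics/f_w.png",camera("wrist")["pixels"][:,:,::-1])
```

```text
pos [0.6031 0.2899 0.107 ] t 12.9 tool mm [ 1.7 88.  -2. ] norm 88.0
[420.72557312 167.46152026]
```

View pics/f_s.png

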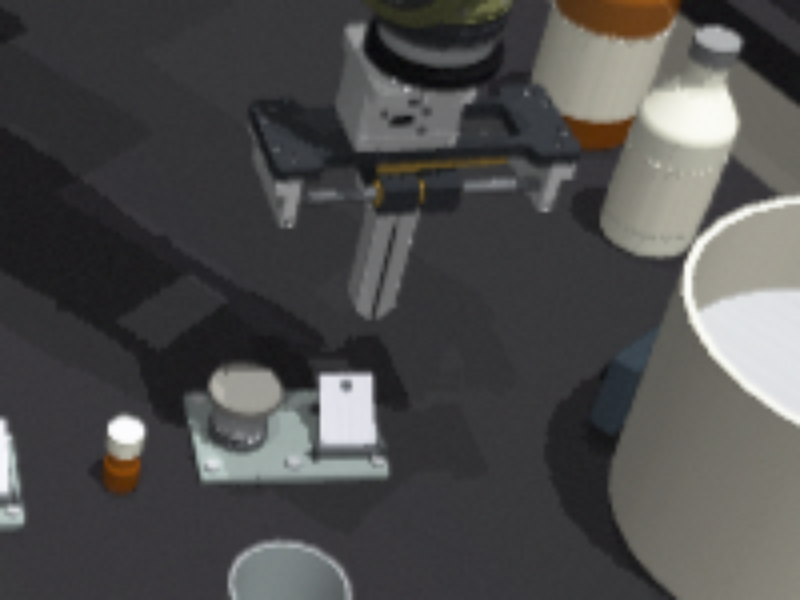

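View pics/f_w.png

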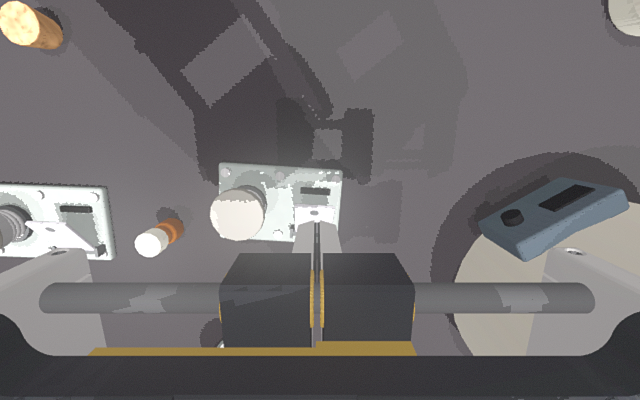

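The tag is centred under the tips, with its hole at wrist (314,212). Pressing it down.

step_arm(targets=[[2.5, 20, -2, 0, 0, 0], [0, 20, 0, 0, 0, 0], [0, 8, 0, 0, 0, 0], [0, 8, 0, 0, 0, 0], [0, 8, 0, 0, 0, 0], [0, 8, 0, 0, 0, 0], [0, 6, 0, 0, 0, 0], [0, 4, 0, 0, 0, 0], [0, 0, 0, 0, 0, 0], [0, 0, 0, 0, 0, 0]])

```text
time_s: 14.25
ee_pos: [0.606, 0.2844, 0.027]
eef_rot: [-1.571, -0.0, -0.265]
force: [0.6, -0.2, 0.4]
grip_width: 0.0004
```

step_arm(targets=[[0, 3, 0, 0, 0, 0], [0, 2, 0, 0, 0, 0], [0, 0, 0, 0, 0, 0], [0, 0, 0, 0, 0, 0]])

```text
time_s: 14.75
ee_pos: [0.606, 0.2843, 0.0218]
eef_rot: [-1.571, -0.0, -0.265]
force: [0.3, -0.4, 0.4]
grip_width: 0.0004
```

step_arm(targets=[[0, 2, 0, 0, 0, 0], [0, 1, 0, 0, 0, 0], [0, 1, 0, 0, 0, 0], [0, 0, 0, 0, 0, 0], [0, 0, 0, 0, 0, 0]])

```text
time_s: 15.38
ee_pos: [0.6059, 0.2845, 0.0182]
eef_rot: [-1.571, 0.0, -0.265]
force: [-3.0, 0.0, 5.1]
grip_width: 0.0004
```

Run:
```python
from h import *
fz(4)
for n,(x,y) in (("scene",(340,120)),("side",(200,90))):
    cv2.imwrite(f"pics/g_{n}.png",cv2.resize(camera(n)["pixels"][y:y+120,x:x+160,::-1],None,fx=5,fy=5))
```

```text
t 15.525 z 0.018181553573464185 Fz mean 5.56 sd 0.52 [5.1 5.9 5.  6.2]
```

View pics/g_scene.png

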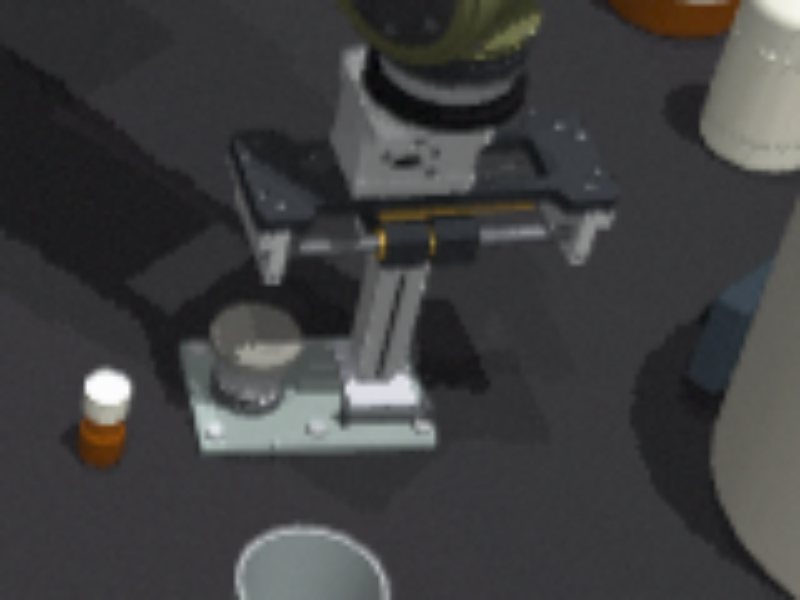

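View pics/g_side.png

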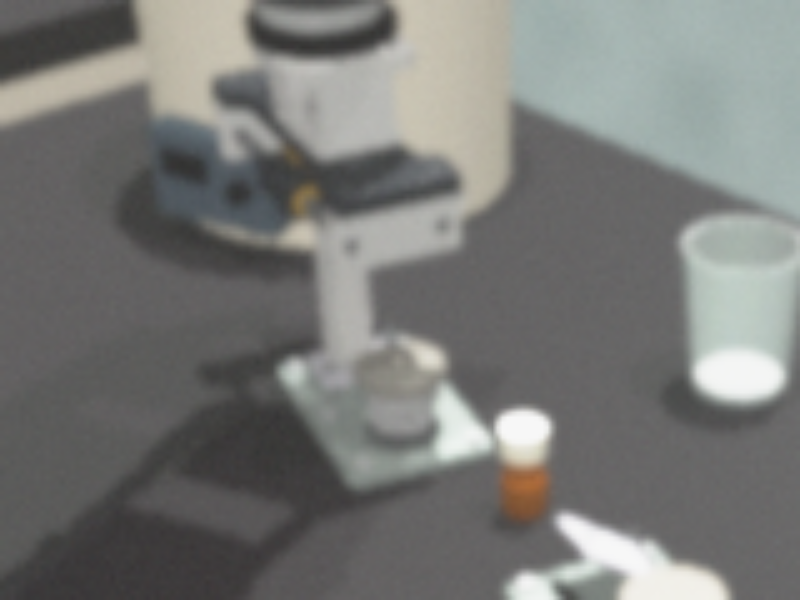

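The tag is flat at its stop, with the tip at z = 18.2 mm and the force rising. Lifting clear.

step_arm(targets=[[0, -10, 0, 0, 0, 0], [0, -30, 0, 0, 0, 0], [0, -40, 0, 0, 0, 0], [-30, -40, 0, 0, 0, 0], [-50, -20, 0, 0, 0, 0], [-50, -10, 0, 0, 0, 0], [0, 0, 0, 0, 0, 0], [0, 0, 0, 0, 0, 0], [0, 0, 0, 0, 0, 0], [0, 0, 0, 0, 0, 0]])

```text
time_s: 16.92
ee_pos: [0.4811, 0.318, 0.1674]
eef_rot: [-1.571, 0.0, -0.266]
force: [-0.3, 0.0, -0.1]
grip_width: 0.0006
```

Run:
```python
from h import *
c=camera("scene")["pixels"][:,:,::-1]
cv2.imwrite("pics/h_scene.png",cv2.resize(c[140:300,160:440],None,fx=2.8,fy=2.8,interpolation=cv2.INTER_CUBIC))
s=camera("side")["pixels"][:,:,::-1]
cv2.imwrite("pics/h_side.png",cv2.resize(s[110:310,220:480],None,fx=3,fy=3))
```

```text
(no output)
```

View pics/h_scene.png

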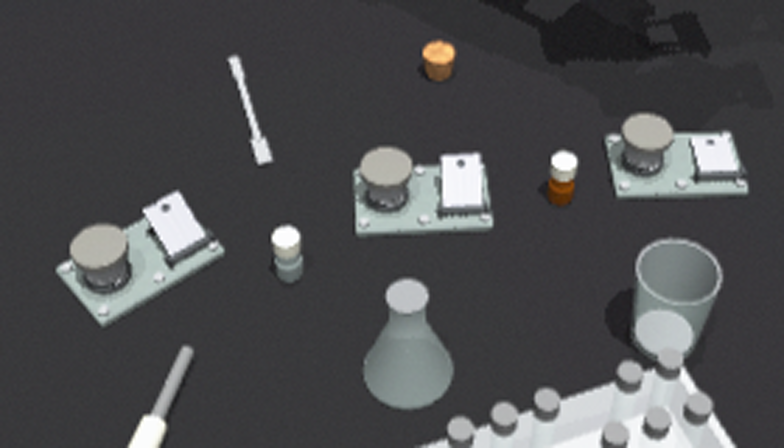

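View pics/h_side.png

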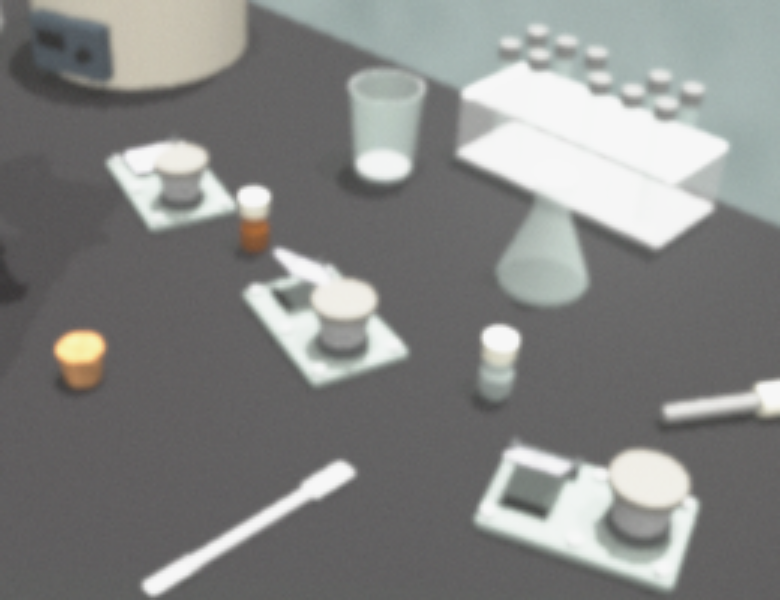

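The left tag lies flat (scene crop (715,158)), while the middle and right tags stand at (462,182) and (178,225). All pads are up, and the labware hasn't moved.

```bash
python3 -c "
from station import job
print(job.hand_in())"
```

```text
the job is handed in; nothing more can be done
None
```

I pressed the three pads in order from left to right with the closed fingertips, then pushed the left mount's tag down flat and handed the job in. It took about 17 s of the 48 s; hand-in gave no verdict.

| Mount | Force | Depth at that reading | Deepest press |
|---|---|---|---|
| Left | 3.0 N | 7.0 mm | 7.0 mm |
| Middle | 10.0 N | 5.5 mm | 7.4 mm |
| Right | 6.0 N | 6.3 mm | 6.3 mm |

- **Softest mount:** the left one. The readings were not at exactly equal depth, but the gap is much larger than the force noise of about 0.5 N.
- **Tag:** pushed down until the fingertips were at 18.2 mm, against 18 mm for a flat tag, where the force rose to 5.6 N at the stop.
- **Last checks:** pictures from two cameras, judged by eye, show the left tag flat, the other two standing, all pads up, and the labware where it began. The arm is clear at z 0.167 m with about zero force.
- **Disagreements:** position estimates from different image points differed by up to about 6 mm, too little to matter for these targets. On the middle pad I commanded about 1.5 mm more than the arm reached, so I pressed it 2 mm further. No check failed.

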